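# Show the voter where to sign and where the ballot goes

## Task

Show the next voter what to do: first point at the middle of the wide signing frame on the open register (not the square seal frame), fingertips about 3 cm above the page, and stay there for two seconds without touching the register. Then push the shutter on the ballot box's lid with the fingertips until the slot is fully open, and last point at the middle of the uncovered slot, fingertips about 3 cm above the lid, for two seconds without touching; finish while still pointing there. The stamp, ink pad and pen cup stay where they are, and the register is never touched.

Things in the scene. Friction and masses are not known exactly. Their poses are not given: they have to be found in the camera images.
- register: Open register book lying flat and fixed: black cover 212 x 292 mm (its x, y), two white ruled pages side by side along its y, each 200 x 138 mm, page tops 14 mm above the table. Origin: centre of the underside. It lies on one side of the desk and the ballot box on the other; the sides change between starts, and so does its yaw.
- sign_centre (a point): Centre of the wide signing frame, a black printed outline 50 x 100 mm (long side along the register's y) on one of the two pages, either one; at page height. It is flat print and cannot be felt. Axes as the register's.
- seal_centre (a point): Centre of the square seal frame, a printed outline 50 x 50 mm on the other page. Not to be pointed at.
- ballot_box: Clear ballot box with a white lid, fixed, 200 mm (its x) x 360 mm (its y) x 140 mm high. Origin: centre of the underside; z up; turned by up to 0.25 rad. The lid is flat; two metal guide rails 8 mm high, 8 mm wide run along y at x = +-84 mm, from y = -100 to +140 mm, with a stop bar 8 mm high across them at y = +136 mm.
- slot (a point): Middle of the slot in the lid, at the height of the lid's top (140 mm above the table), 60 mm to -y of the box's centre. The slot is 130 mm along the box's x, 16 mm along y, and starts covered by the shutter. Axes as the box's.
- shutter (a joint): Sliding shutter, a grey plate on the lid between the rails: 150 mm (box x) x 100 mm (box y) x 15 mm high above the lid, too wide to pinch. Value in m: 0 fully shut, 0.12 fully open at its stop; grows towards the box's +y. It starts at 0 to 0.02 (slot fully covered). Friction about 2 N (plus 8 N per m/s), no spring: it stays where it is left.
- shutter_edge (a point): Middle of the shutter's -y edge, at its upper rim 15 mm above the lid; moves with the shutter. The shutter is pushed here: an upright face 15 mm high, with the flat lid free for 80 mm on its -y side. Axes as the box's.
- desk_stamp_centre (a point): Bystander: centre (47 mm up) of a loose black self-inking hand stamp, 38 x 50 x 94 mm, standing on the table on the robot's side of the register.
- ink_pad_centre (a point): Bystander: centre (9 mm up) of a loose ink pad box, 60 x 90 x 18 mm, on the table beyond the register.
- pen_cup_centre (a point): Bystander: a point 48 mm up on the axis of a loose grey pen cup, 72 mm across, 95 mm high (pens reach to 145 mm), on the table beyond the ballot box.

How it is judged (in metres and radians):
On the way, in this order (a step that is already met when the one before it is completed fails the run):
1. pointing at the signing frame for 1.5 s, before the shutter is opened (horizontal distance between the grasp point and sign_centre below 0.025 m and z of the grasp point in the frame of sign_centre between 0.015 and 0.1 m and value of joint shutter below 0.03 m), for 1.5 s.
2. the shutter is pushed fully open (value of joint shutter above 0.108 m), for 0.2 s.
3. pointing at the middle of the open slot for 1.5 s without touching (horizontal distance between the grasp point and slot below 0.025 m and z of the grasp point in the frame of slot between 0.03 and 0.1 m and value of joint shutter above 0.108 m and contact force between the fingers and ballot_box below 0.3 N), for 1.5 s.
At the end, for the whole second after the job is handed in: The shutter is at least 108 mm along its 120 mm travel, the point between the fingertip pads is within 25 mm sideways of the middle of the slot and 30 to 100 mm above the lid, nothing is touched, and stamp, ink pad and pen cup are within 15 mm of where they stood (all of step 3 and distance of each of desk_stamp_centre, ink_pad_centre, pen_cup_centre from where it was at the start of the episode below 0.015 m).
It fails at once if the register is touched (contact force between any of the fingers, the arm and register above 0.5 N).
It fails at once if the stamp, ink pad or pen cup is shifted by more than 15 mm or lifted (distance of any of desk_stamp_centre, ink_pad_centre, pen_cup_centre from where it was at the start of the episode above 0.015 m).
It also fails if it takes over 54 s, if anything falls off the work surface, if the arm or the gripper's body presses on something with over 40 N, if the wrist force passes 120 N, or if a joint passes its speed limit or range.

## Robot

A 6-joint arm with a two-finger parallel gripper is mounted at the origin on the work surface. World frame = base frame: x ahead of the robot, y to its left, z up, the work surface at z = 0. Lengths are in m, angles in degrees, forces in N, time in s.
With the tool pointing down it reaches from about 0.25 to 0.725 m from the base axis. Payload 9.7 kg.
Tool frame: the origin (TCP) lies on the centre line of the jaws, within the pads' length; the fingertips stand 17 mm ahead of it and the grasp point (between the pads) lies 2 mm behind it (bot.nose_length is the distance from the TCP to the fingertips, in m); x points along the fingers, y is the direction in which the jaws open and shut, and the axes are right-handed (so a half turn about x gives the same grasp; the last joint's range is limited). The gripper opens to 85 mm and grips with 20 to 120 N. Pads are 22 mm wide; open, the fingers measure 114 mm over their backs; the gripper's body (76 mm by 85 mm) begins 54 mm behind the grasp point. The pads swing forward as they close: fully open they stand 13 mm farther back than shut.
Start: joints at [67.265, 4.979, 10.078, 95.1, 0, 90], TCP at [0.213, 0.507, 0.221] pointing down, gripper open.
Joint ranges: [-179.16, 179.16], [-48.56, 103.87], [-65.8, 70.77], [-126.05, 130.52], [-82.76, 87.17], [-180, 180]. Speed limits (degrees/s): [127.2, 127.2, 147.25, 180, 180, 180].

## Interface

Orientations are given as [roll, pitch, yaw] about the fixed x, y, z axes, in that order (R = Rz(yaw) Ry(pitch) Rx(roll)).
In Python, from workcell import bot, viewer, ticket gives the robot as it stands.
- The arm moves only by the tool jog_arm, never from a script. Its argument "deltas" is a list of rows, each an object of numbers: "fingers": the opening, from 0 (shut) to 1 (fully open); "x", "y", "z": the shift along the world's x, y, z in mm; "twist": the turn about the world's z in degrees. A call has 1 to 10 rows; each row is the pose to reach, as a shift and turn from the pose measured when the call began; what a row does not reach only later rows make up. A row lasts 1/10 s, in which the tool goes at most 50 mm and 8.59 degrees, less where a joint would pass 70% of its speed; a pose out of reach is approached as far as the arm can. A call with a gripper value outside its range is refused whole. The fingers move at their own pace and stop on an object; "grip_force" is the grip in N (left out, the last holds). Time passes only in rows, so rows that repeat a pose let the fingers close. It gives the time, the measured TCP pose, the force and the opening at its end, in the units of the state.
- bot.get_obs(): the state, without advancing time (a new reading comes with each control period).
- viewer.camera(name): name is "side" or "top" or "wrist"; returns a dict with "image" (480x640x3 uint8, red, green, blue), "fovy" (degrees; the focal length in pixels is half the picture's height over the tangent of half this angle, whatever the lens; pixels are square), "cx", "cy" (the principal point, pixels), "world_to_cam" (4x4, takes a point from world to camera coordinates); the wrist camera has in their place "tool_from_camera" (4x4, takes a point from camera to tool coordinates, whose origin is the TCP and whose axes are the tool frame's). Camera axes: x right, y down, z forward; pixel columns grow to the right and rows downward; lengths in m; the calibration is good to about 2 mm. The wrist camera is an equidistant fisheye: a pixel r from the principal point sees the ray r / f radians off the axis. A picture is of the moment at which its call begins: read the wrist's pose just before it. There is no depth.
- ticket.job_done(): hands the job in, once; it reports no verdict.
The state is a dict: "time": time; "q": joint angles; "qd": joint speeds; "joint_efforts": joint torques, N m; "ee_pos": TCP position; "tcp_rot": TCP orientation; "wrist_force": force on the tool from outside, world axes, zero at the start; "torque": the same for the moment, N m; "opening": finger opening in m.
Only numpy, scipy, OpenCV 4.12 (cv2) and the standard library are available. Lean on these libraries where they do the work, as an engineer would, in place of code of your own. Each camera call takes 0.05 s, during which the arm holds its last target.

## Working session

There is one attempt and no reset: what is moved stays moved. The work goes in short steps, Python scripts to look and compute and a tool call to move; the robot and the scene stay as the last step left them, time stands still between calls to the robot, and variables do not carry over. Pictures are saved under pics/ and viewed, and the job is handed in when it is done.

Besides the shell and the picture viewer there is one more tool, called after ">>>" by a JSON object that holds its "op" and its "data". jog_arm: Moves the arm, as the interface text tells. Its arguments: {"type":"object","properties":{"deltas":{"type":"array"},"grip_force":{"type":"number"}},"required":["deltas"]}

```bash
mkdir -p pics; ls
python3 - <<'E'
from workcell import bot, viewer, ticket
import cv2,numpy as np
o=bot.get_obs(); print(o['time'],o['ee_pos'],o['tcp_rot'],o['opening'],bot.nose_length)
for n in ['side','top']:
    c=viewer.camera(n); cv2.imwrite(f'pics/{n}0.png',c['image'][:,:,::-1]); print(n,c['fovy'],c['cx'],c['cy'],np.round(c['world_to_cam'],3).tolist())
E
```

```text
pics
0.0 [0.21244809 0.50703331 0.21998117] [ -89.87893116   89.92383159 -112.61242296] 0.08524014187253133 0.017
side 49.22032138060939 327.4052217777489 237.749132286622 [[-0.999, -0.044, 0.02, 0.527], [-0.046, 0.738, -0.674, 0.102], [0.015, -0.674, -0.739, 1.206], [0.0, 0.0, 0.0, 1.0]]
top 55.96948523550812 322.68751596638714 240.4743278850348 [[-0.017, -1.0, 0.006, 0.001], [-0.982, 0.016, -0.186, 0.551], [0.186, -0.009, -0.983, 0.893], [0.0, 0.0, 0.0, 1.0]]
```

View pics/top0.png

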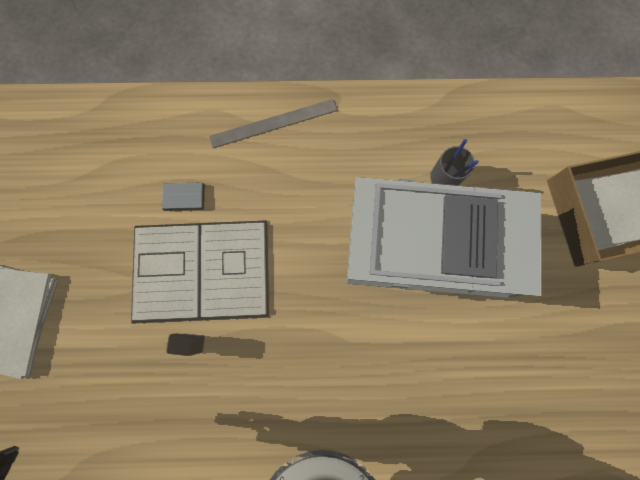

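View pics/side0.png

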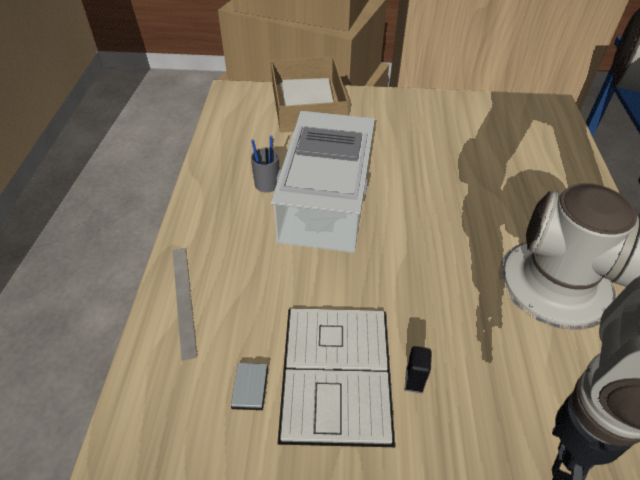

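The top view shows the wide signing frame at about (162,264) on the left page. The ballot box is on the right, with its stop bar at column ~377 and the dark shutter at about (472,236). So box +y runs towards the left of the image, and the shutter is pushed that way.

```bash
cat > h.py <<'E'
import cv2,numpy as np
def ray(c,u,v):
    f=240/np.tan(np.radians(c['fovy']/2)); T=np.array(c['world_to_cam']); R=T[:3,:3]
    return -R.T@T[:3,3], R.T@np.array([(u-c['cx'])/f,(v-c['cy'])/f,1.])
def plane(c,u,v,z):
    o,d=ray(c,u,v); return o+d*(z-o[2])/d[2]
E
python3 - <<'E'
from workcell import bot, viewer, ticket
from h import *
for n in ['top','side']:
    c=viewer.camera(n); im=c['image'][:,:,::-1].copy(); g=cv2.cvtColor(im,cv2.COLOR_BGR2GRAY); hsv=cv2.cvtColor(im,cv2.COLOR_BGR2HSV)
    # frames: dark outline inside page -> closed contours
    m=cv2.threshold(g,110,255,cv2.THRESH_BINARY_INV)[1]
    cs,h=cv2.findContours(m,cv2.RETR_CCOMP,cv2.CHAIN_APPROX_NONE)
    for k,q in enumerate(cs):
        a=cv2.contourArea(q)
        if 150<a<15000:
            r=cv2.minAreaRect(q); u,v=r[0]
            print(n,'hole' if h[0][k][3]>=0 else 'out',np.round(r[0],1),np.round(r[1],1),round(r[2],1),int(a), np.round(plane(c,u,v,.014),3)[:2])
    x0,y0,x1,y1=(340,165,560,310) if n=='top' else (260,100,390,260)
    cv2.imwrite(f'pics/{n}crop.png',cv2.resize(im[y0:y1,x0:x1],None,fx=3.5 if n=='top' else 3.7,fy=3.5 if n=='top' else 3.7,interpolation=cv2.INTER_CUBIC))
E
```

```text
top out [  9.  462.5] [33. 18.] 90.0 372 [0.12  0.621]
top out [215.3 346.2] [98.  21.7] 3.6 1740 [0.338 0.219]
top out [ 47.4 327.6] [ 26.  110.8] 14.7 2219 [0.382 0.57 ]
top out [161.  263.8] [23.3 47. ] 87.6 1019 [0.512 0.34 ]
top hole [161. 264.] [22.5 46.8] 87.7 966 [0.512 0.34 ]
top out [201.4 271.6] [ 98.1 144.9] 87.6 7449 [0.494 0.252]
top hole [233.  269.5] [66. 95.] 0.0 6054 [0.498 0.185]
top out [442.1 233.1] [128.5  82.6] 4.0 4987 [ 0.57 -0.27]
top out [187.7 197.4] [27.4 52.5] 87.3 409 [0.66  0.288]
top out [560.9 254.7] [130.3 253.1] 48.4 9934 [ 0.518 -0.525]
top out [488.1 164.6] [114.2  47. ] 5.1 2332 [ 0.726 -0.384]
top out [274.1 123.6] [ 12.5 130.6] 73.1 365 [0.832 0.098]
top hole [277.1  37.3] [42.1 60.2] 77.7 1353 [1.051 0.091]
top hole [229.3  31.7] [39.  38.5] 9.5 966 [1.067 0.205]
side out [ 18.7 469.8] [19.1 39.6] 45.0 256 [1.032 0.475]
side out [327.5 408. ] [27. 52.] 0.0 1316 [0.512 0.337]
side hole [327.5 408. ] [25. 50.] -0.0 1224 [0.512 0.337]
side out [618.5 403.5] [51. 41.] 90.0 1517 [-0.039  0.299]
side out [251.3 383.6] [31.9 56.6] 10.3 280 [0.661 0.296]
side out [418.4 354.7] [25.7 74.7] 2.6 1475 [0.334 0.216]
side out [ 37.1 346.7] [72.5 70.8] 85.6 1947 [1.1  0.24]
side out [338.1 377.9] [118.1 136.6] 1.8 846 [0.494 0.275]
side out [ 91.  229.9] [17.6 27.5] 7.1 216 [ 1.104 -0.081]
side out [267.9 163.6] [34.6 55.4] 3.6 1163 [ 0.708 -0.358]
side out [329.1 143.6] [62.6 27.9] 5.9 1529 [ 0.543 -0.46 ]
side out [277.8  94.2] [65.5 10.2] 83.2 343 [ 0.718 -0.705]
side hole [509.4 239.5] [34.8 19.7] 81.9 365 [ 0.089 -0.113]
side hole [583.1 244.4] [97.5 85.8] 17.0 5140 [-0.087 -0.108]
side hole [597.9 160.5] [74.2 11.9] 64.5 526 [-0.221 -0.436]
side hole [532.5 154.5] [71.  69.1] 88.2 2386 [-0.04 -0.45]
side out [366.8  55.5] [ 68.6 120.9] 7.6 3918 [ 0.431 -0.974]
side out [357.6  15. ] [19.  31.1] 3.4 299 [ 0.465 -1.29 ]
side hole [ 20.3 274.3] [13.2 38. ] 34.7 297 [1.213 0.062]
```

View pics/topcrop.png

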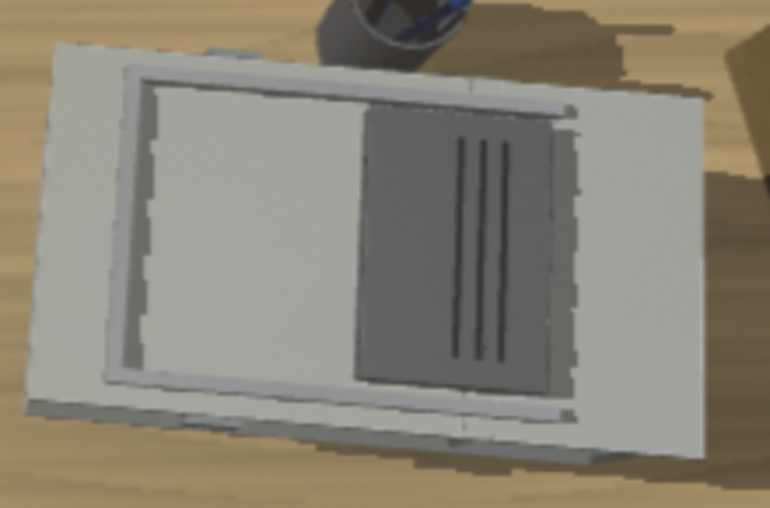

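View pics/sidecrop.png

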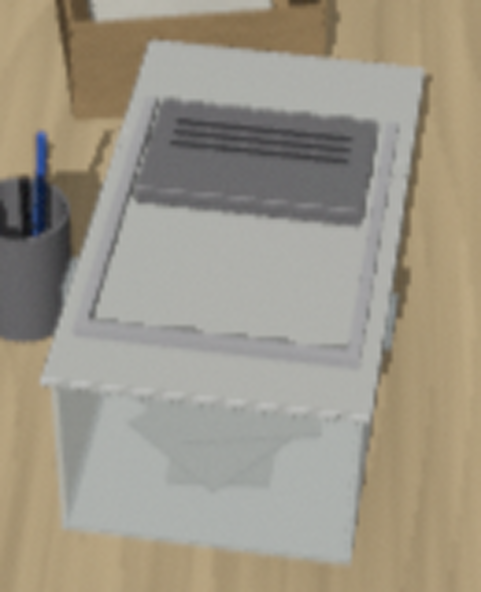

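Sign centre: (0.512, 0.340) from the top view and (0.512, 0.337) from the side view. Next I'll work out the box pose from the lid and shutter corners read in the crops.

Run:
```python
from workcell import bot, viewer
from h import *
from numpy import *
for n,x0,y0,s,L,S in [('top',340,165,3.5,[(57,43),(705,98),(705,460),(28,400)],[(368,104),(552,122),(548,392),(357,380)]),
  ('side',260,100,3.7,[(43,382),(152,42),(424,70),(365,417)],[(135,190),(160,99),(378,123),(361,212)])]:
    c=viewer.camera(n)
    P=array([plane(c,x0+u/s,y0+v/s,.14)[:2] for u,v in L]); Q=array([plane(c,x0+u/s,y0+v/s,.155)[:2] for u,v in S])
    C=P.mean(0); ey=(P[0]+P[3]-P[1]-P[2]); 
    print(n,'lid',P.round(3).tolist(),linalg.norm(P-roll(P,1,0),axis=1).round(3)); print(' shut',Q.round(3).tolist(),linalg.norm(Q-roll(Q,1,0),axis=1).round(3))
    ey/=linalg.norm(ey); ex=array([ey[1],-ey[0]]); yaw=degrees(arctan2(ey[1],ey[0]))-90
    print(' C',C.round(4),'yaw',yaw.round(2),'slot',(C-.06*ey).round(4),'edge',((Q[1]+Q[2])/2).round(4),'shutter ctr in box',((Q.mean(0)-C)@ex).round(4),((Q.mean(0)-C)@ey).round(4))
    e2=Q[0]+Q[3]-Q[1]-Q[2]; print(' yawS',degrees(arctan2(e2[1],e2[0]))-90)
print(bot.get_obs()['time'])
```

```text
top lid [[0.658, -0.075], [0.621, -0.433], [0.422, -0.411], [0.46, -0.053]] [0.199 0.359 0.2   0.36 ]
 shut [[0.616, -0.241], [0.604, -0.34], [0.458, -0.325], [0.466, -0.225]] [0.151 0.1   0.147 0.1  ]
 C [ 0.5401 -0.2431] yaw -6.0 slot [ 0.5339 -0.3028] edge [ 0.531  -0.3328] shutter ctr in box 0.0 -0.0402
 yawS -5.641683475002267
side lid [[0.657, -0.072], [0.62, -0.429], [0.423, -0.409], [0.464, -0.055]] [0.194 0.359 0.197 0.356]
 shut [[0.616, -0.24], [0.607, -0.34], [0.457, -0.323], [0.468, -0.227]] [0.148 0.101 0.151 0.097]
 C [ 0.541  -0.2414] yaw -6.27 slot [ 0.5345 -0.3011] edge [ 0.5321 -0.3317] shutter ctr in box 0.0005 -0.0414
 yawS -5.743639316918006
0.3
```

Both views agree to within 2 mm. The slot is at about (0.534, -0.302), the box yaw is about -6.1°, the shutter edge is at about (0.5315, -0.332), and the shutter joint reads about 0.019. I'll move above the signing frame, closing the fingers and turning the jaws on the way.

>>> {"op": "jog_arm", "data": {"deltas": [{"x": 30,"y": -17,"z": 0,"fingers": 0,"twist": -3},{"x": 60,"y": -34,"z": 0,"fingers": 0,"twist": -6},{"x": 90,"y": -50,"z": 0,"fingers": 0,"twist": -9},{"x": 120,"y": -67,"z": 0,"fingers": 0,"twist": -12},{"x": 150,"y": -84,"z": 0,"fingers": 0,"twist": -15},{"x": 180,"y": -101,"z": -10,"fingers": 0,"twist": -18},{"x": 210,"y": -118,"z": -20,"fingers": 0,"twist": -21},{"x": 240,"y": -135,"z": -40,"fingers": 0,"twist": -24},{"x": 270,"y": -152,"z": -60,"fingers": 0,"twist": -27},{"x": 300,"y": -169,"z": -80,"fingers": 0,"twist": -30}]}}

```text
time: 1.3
ee_pos: [0.5137, 0.3373, 0.1397]
tcp_rot: [-102.2, 90.0, -155.1]
wrist_force: [-0.0, 0.3, 0.2]
opening: 0.0001
```

>>> {"op": "jog_arm", "data": {"deltas": [{"fingers": 0},{"fingers": 0},{"fingers": 0}]}}

```text
validation failed for argument at $.de...
```

>>> {"op": "jog_arm", "data": {"deltas": [{"x": -1,"y": 1,"z": -20,"twist": 0,"fingers": 0},{"x": -1,"y": 1,"z": -40,"twist": 0,"fingers": 0},{"x": -1,"y": 1,"z": -60,"twist": 0,"fingers": 0},{"x": -1,"y": 1,"z": -70,"twist": 0,"fingers": 0},{"x": -1,"y": 1,"z": -76,"twist": 0,"fingers": 0},{"x": -1,"y": 1,"z": -76,"twist": 0,"fingers": 0},{"x": -1,"y": 1,"z": -76,"twist": 0,"fingers": 0},{"x": -1,"y": 1,"z": -76,"twist": 0,"fingers": 0}]}}

```text
time: 2.1
ee_pos: [0.5131, 0.3387, 0.0648]
tcp_rot: [86.0, 89.9, 33.1]
wrist_force: [-0.7, 0.1, 0.1]
opening: 0.0002
```

Run:
```python
from workcell import bot, viewer
import cv2
o=bot.get_obs(); print(o['time'],o['ee_pos'],o['wrist_force'])
for n in ['side','wrist']:
    cv2.imwrite(f'pics/{n}1.png',viewer.camera(n)['image'][:,:,::-1])
```

```text
2.1 [0.51311335 0.33866891 0.06480336] [-0.70031905  0.0509345   0.05629305]
```

View pics/side1.png

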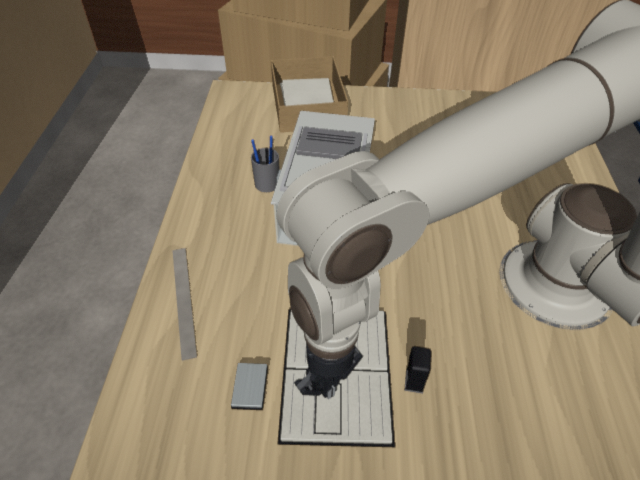

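View pics/wrist1.png

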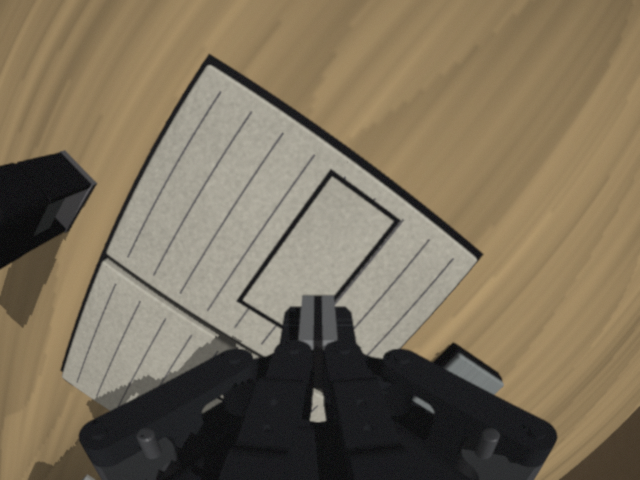

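The wrist view shows the fingertips over the page, with the frame corners visible at about (332,172), (401,220) and (240,300). I'll check the frame centre from these.

```bash
cat >> h.py <<'E'
def wplane(c,o,u,v,z):
    from scipy.spatial.transform import Rotation as R
    f=240/np.tan(np.radians(c['fovy']/2)); d=np.array([u-c['cx'],v-c['cy']]); r=np.hypot(*d); t=r/f
    k=np.array([*(d/r*np.sin(t)),np.cos(t)]); T=np.array(c['tool_from_camera']); W=R.from_euler('xyz',o['tcp_rot'],degrees=True).as_matrix()
    p=np.array(o['ee_pos'])+W@T[:3,3]; q=W@T[:3,:3]@k
    return p+q*(z-p[2])/q[2]
E
python3 - <<'E'
from workcell import bot, viewer
from h import *
o=bot.get_obs(); c=viewer.camera('wrist')
P=[wplane(c,o,u,v,.014) for u,v in [(332,172),(401,220),(240,300)]]
print(np.round(P,4).tolist(),'centre',(P[1]+P[2])/2, 'sides',np.linalg.norm(P[0]-P[1]),np.linalg.norm(P[0]-P[2]))
E
```

```text
[[0.4873, 0.3859, 0.014], [0.5359, 0.3885, 0.014], [0.49, 0.2886, 0.014]] centre [0.51297718 0.33853691 0.014     ] sides 0.04869037435167413 0.09736957469005694
```

>>> {"op": "jog_arm", "data": {"deltas": [{"x": -1,"y": 0,"z": -3,"twist": 0,"fingers": 0},{"x": -1,"y": 0,"z": -3,"twist": 0,"fingers": 0},{"x": -1,"y": 0,"z": -3,"twist": 0,"fingers": 0},{"x": -1,"y": 0,"z": -3,"twist": 0,"fingers": 0},{"x": -1,"y": 0,"z": -3,"twist": 0,"fingers": 0},{"x": -1,"y": 0,"z": -3,"twist": 0,"fingers": 0},{"x": -1,"y": 0,"z": -3,"twist": 0,"fingers": 0},{"x": -1,"y": 0,"z": -3,"twist": 0,"fingers": 0},{"x": -1,"y": 0,"z": -3,"twist": 0,"fingers": 0},{"x": -1,"y": 0,"z": -3,"twist": 0,"fingers": 0}]}}

```text
time: 3.25
ee_pos: [0.512, 0.3385, 0.0614]
tcp_rot: [84.5, 90.0, 31.6]
wrist_force: [-1.1, 0.2, 0.1]
opening: -0.0002
```

The wrist view puts the centre at (0.513, 0.3385), which confirms the earlier estimate. Holding here for over two seconds.

>>> {"op": "jog_arm", "data": {"deltas": [{"x": 0,"y": 0,"z": 0,"twist": 0,"fingers": 0},{"x": 0,"y": 0,"z": 0,"twist": 0,"fingers": 0},{"x": 0,"y": 0,"z": 0,"twist": 0,"fingers": 0},{"x": 0,"y": 0,"z": 0,"twist": 0,"fingers": 0},{"x": 0,"y": 0,"z": 0,"twist": 0,"fingers": 0},{"x": 0,"y": 0,"z": 0,"twist": 0,"fingers": 0},{"x": 0,"y": 0,"z": 0,"twist": 0,"fingers": 0},{"x": 0,"y": 0,"z": 0,"twist": 0,"fingers": 0},{"x": 0,"y": 0,"z": 0,"twist": 0,"fingers": 0},{"x": 0,"y": 0,"z": 0,"twist": 0,"fingers": 0}]}}

```text
time: 4.25
ee_pos: [0.5119, 0.3385, 0.0613]
tcp_rot: [86.8, 90.0, 34.0]
wrist_force: [0.3, -0.1, 1.2]
opening: 0.0
```

>>> {"op": "jog_arm", "data": {"deltas": [{"x": 0,"y": 0,"z": 0,"twist": 0,"fingers": 0},{"x": 0,"y": 0,"z": 0,"twist": 0,"fingers": 0},{"x": 0,"y": 0,"z": 0,"twist": 0,"fingers": 0},{"x": 0,"y": 0,"z": 0,"twist": 0,"fingers": 0},{"x": 0,"y": 0,"z": 0,"twist": 0,"fingers": 0},{"x": 0,"y": 0,"z": 0,"twist": 0,"fingers": 0},{"x": 0,"y": 0,"z": 0,"twist": 0,"fingers": 0},{"x": 0,"y": 0,"z": 0,"twist": 0,"fingers": 0},{"x": 0,"y": 0,"z": 0,"twist": 0,"fingers": 0},{"x": 0,"y": 0,"z": 0,"twist": 0,"fingers": 0}]}}

```text
time: 5.25
ee_pos: [0.512, 0.3385, 0.0614]
tcp_rot: [85.4, 90.0, 32.5]
wrist_force: [0.3, 0.3, -0.1]
opening: 0.0
```

>>> {"op": "jog_arm", "data": {"deltas": [{"x": 0,"y": 0,"z": 20,"twist": 0,"fingers": 0},{"x": 0,"y": 0,"z": 50,"twist": 0,"fingers": 0},{"x": 0,"y": 0,"z": 80,"twist": 0,"fingers": 0},{"x": 0,"y": 0,"z": 110,"twist": 0,"fingers": 0},{"x": 0,"y": 0,"z": 140,"twist": 0,"fingers": 0},{"x": 0,"y": 0,"z": 165,"twist": 0,"fingers": 0},{"x": 0,"y": 0,"z": 180,"twist": 0,"fingers": 0},{"x": 0,"y": -10,"z": 190,"twist": 0,"fingers": 0},{"x": 0,"y": -30,"z": 190,"twist": 0,"fingers": 0},{"x": 0,"y": -60,"z": 190,"twist": -2,"fingers": 0}]}}

```text
time: 6.25
ee_pos: [0.5118, 0.2782, 0.2508]
tcp_rot: [101.7, 90.0, 46.9]
wrist_force: [0.7, -0.7, 0.1]
opening: -0.0002
```

>>> {"op": "jog_arm", "data": {"deltas": [{"x": 0,"y": -35,"z": 0,"twist": -2,"fingers": 0},{"x": 0,"y": -70,"z": 0,"twist": -5,"fingers": 0},{"x": 0,"y": -105,"z": 0,"twist": -8,"fingers": 0},{"x": 0,"y": -140,"z": 0,"twist": -11,"fingers": 0},{"x": 0,"y": -175,"z": 0,"twist": -14,"fingers": 0},{"x": 0,"y": -210,"z": 0,"twist": -17,"fingers": 0},{"x": 0,"y": -245,"z": 0,"twist": -20,"fingers": 0},{"x": 0,"y": -280,"z": 0,"twist": -23,"fingers": 0},{"x": 0,"y": -315,"z": 0,"twist": -26,"fingers": 0},{"x": 0,"y": -350,"z": 0,"twist": -28,"fingers": 0}]}}

```text
time: 7.25
ee_pos: [0.511, -0.0737, 0.2504]
tcp_rot: [-101.5, 90.0, 175.6]
wrist_force: [0.9, 0.3, -1.0]
opening: -0.0002
```

>>> {"op": "jog_arm", "data": {"deltas": [{"x": 2,"y": -35,"z": 0,"twist": -2,"fingers": 0},{"x": 4,"y": -70,"z": 0,"twist": -4,"fingers": 0},{"x": 6,"y": -105,"z": 0,"twist": -6,"fingers": 0},{"x": 8,"y": -140,"z": 0,"twist": -8,"fingers": 0},{"x": 10,"y": -175,"z": 0,"twist": -10,"fingers": 0},{"x": 12,"y": -210,"z": 0,"twist": -12,"fingers": 0},{"x": 14,"y": -245,"z": 0,"twist": -13,"fingers": 0},{"x": 14,"y": -275,"z": 0,"twist": -13,"fingers": 0},{"x": 14,"y": -300,"z": 0,"twist": -13,"fingers": 0},{"x": 14,"y": -305,"z": 0,"twist": -13,"fingers": 0}]}}

```text
time: 8.25
ee_pos: [0.5239, -0.3813, 0.2489]
tcp_rot: [-104.7, 89.9, 159.2]
wrist_force: [-0.8, -0.4, -0.2]
opening: 0.0
```

Run:
```python
from workcell import bot, viewer
import cv2
o=bot.get_obs(); print(o['time'],o['ee_pos'],o['tcp_rot'],o['q'])
for n in ['wrist']:
    cv2.imwrite(f'pics/{n}2.png',viewer.camera(n)['image'][:,:,::-1])
```

```text
8.25 [ 0.52388034 -0.38128694  0.24894251] [-104.70441524   89.87062102  159.23228598] [-3.60320767e+01  2.04426368e+01  3.15304583e+01  1.01212636e+02
 -3.40619710e-02  6.00312592e+01]
```

View pics/wrist2.png

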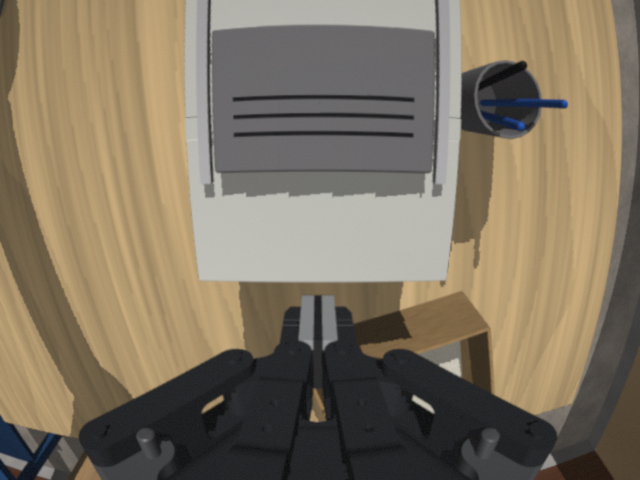

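The wrist view is square to the box. The shutter's -y edge runs from (216,171) to (434,170), and the cup is well clear on the right. Cross-checking the numbers.

Run:
```python
from workcell import bot, viewer
from h import *
o=bot.get_obs(); c=viewer.camera('wrist')
for z,pts in [(.155,[(216,171),(434,170)]),(.14,[(199,281),(446,279)])]:
    P=[wplane(c,o,u,v,z) for u,v in pts]
    print(np.round(P,4).tolist(),'mid',np.round((P[0]+P[1])/2,4),np.linalg.norm(P[0]-P[1]))
```

```text
[[0.4597, -0.3246, 0.155], [0.6087, -0.3394, 0.155]] mid [ 0.5342 -0.332   0.155 ] 0.14975168016082224
[[0.4243, -0.4112, 0.14], [0.6227, -0.4306, 0.14]] mid [ 0.5235 -0.4209  0.14  ] 0.19939312145337118
```

>>> {"op": "jog_arm", "data": {"deltas": [{"x": 3,"y": 3,"z": -20,"twist": 0,"fingers": 0},{"x": 3,"y": 3,"z": -40,"twist": 0,"fingers": 0},{"x": 3,"y": 3,"z": -55,"twist": 0,"fingers": 0},{"x": 3,"y": 3,"z": -68,"twist": 0,"fingers": 0},{"x": 3,"y": 3,"z": -76,"twist": 0,"fingers": 0},{"x": 3,"y": 3,"z": -82,"twist": 0,"fingers": 0},{"x": 3,"y": 3,"z": -86,"twist": 0,"fingers": 0},{"x": 3,"y": 3,"z": -86,"twist": 0,"fingers": 0},{"x": 3,"y": 3,"z": -86,"twist": 0,"fingers": 0}]}}

```text
time: 9.25
ee_pos: [0.5275, -0.3764, 0.1641]
tcp_rot: [-118.6, 89.9, 145.4]
wrist_force: [-0.4, 0.9, 0.6]
opening: -0.0001
```

Run:
```python
from workcell import bot, viewer
import cv2
o=bot.get_obs(); print(o['time'],o['ee_pos'],o['tcp_rot'],o['wrist_force'])
cv2.imwrite('pics/wrist3.png',viewer.camera('wrist')['image'][:,:,::-1])
im=viewer.camera('side')['image'][60:260,220:440,::-1]
cv2.imwrite('pics/side3.png',cv2.resize(im,None,fx=3,fy=3,interpolation=cv2.INTER_CUBIC))
```

```text
9.25 [ 0.52747637 -0.37637119  0.16409096] [-118.56616467   89.93223356  145.43802259] [-0.42250639  0.85748335  0.5653927 ]
```

View pics/wrist3.png

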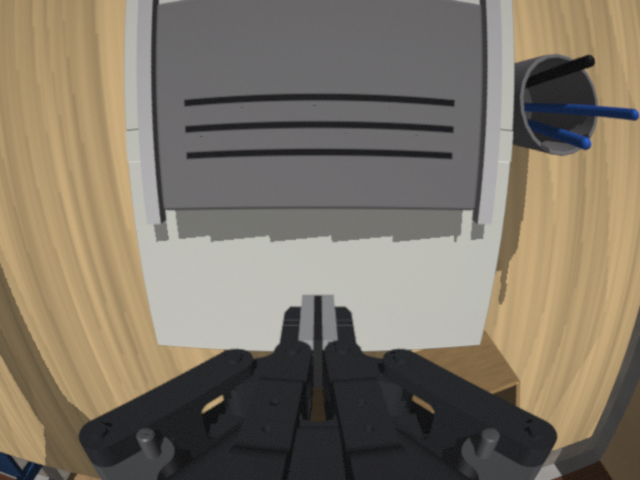

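View pics/side3.png

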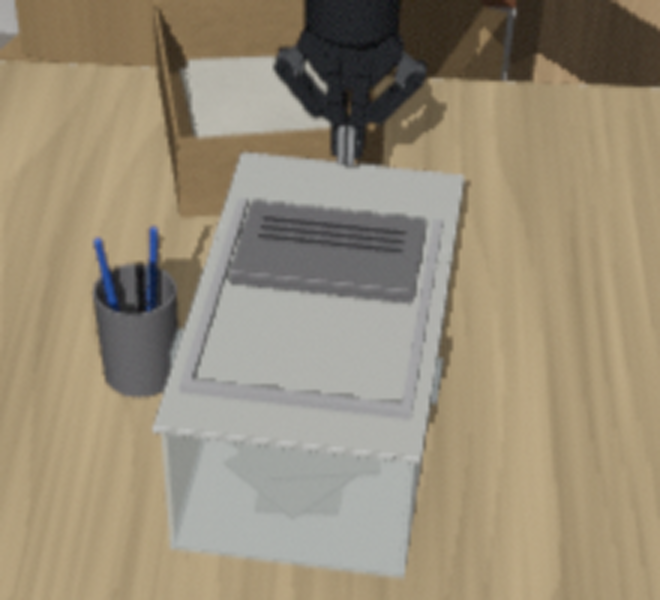

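The fingertips are behind the shutter, a few mm above the lid. Pushing along box +y.

>>> {"op": "jog_arm", "data": {"deltas": [{"x": 1,"y": 10,"z": -1,"twist": 0,"fingers": 0},{"x": 2,"y": 20,"z": -1,"twist": 0,"fingers": 0},{"x": 3,"y": 28,"z": -1,"twist": 0,"fingers": 0},{"x": 4,"y": 35,"z": -1,"twist": 0,"fingers": 0},{"x": 4,"y": 42,"z": -1,"twist": 0,"fingers": 0},{"x": 5,"y": 49,"z": -1,"twist": 0,"fingers": 0},{"x": 6,"y": 56,"z": -1,"twist": 0,"fingers": 0},{"x": 7,"y": 63,"z": -1,"twist": 0,"fingers": 0}]}}

```text
time: 10.15
ee_pos: [0.5346, -0.3129, 0.1632]
tcp_rot: [-115.5, 89.9, 148.5]
wrist_force: [0.7, 0.8, 1.2]
opening: -0.0
```

Run:
```python
from workcell import bot, viewer
import cv2
cv2.imwrite('pics/wrist4.png',viewer.camera('wrist')['image'][:,:,::-1])
```

```text
(no output)
```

View pics/wrist4.png

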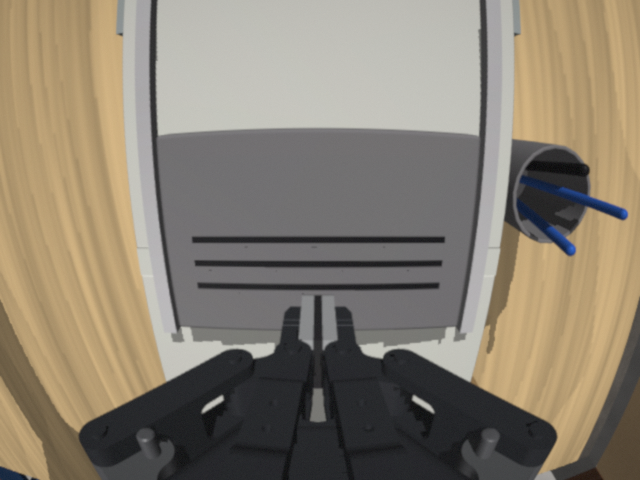

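Run:
```python
from workcell import bot, viewer
from h import *
o=bot.get_obs(); c=viewer.camera('wrist')
ey=np.array([.1063,.9943]);C=np.array([.5415,-.2423])
print(o['wrist_force'],o['ee_pos'],(o['ee_pos'][:2]-C)@ey)
for u,v in [(200,330),(440,330),(320,128),(320,240)]: print((wplane(c,o,u,v,.155)[:2]-C)@ey)
c=viewer.camera('side'); cv2.imwrite('pics/side4.png',cv2.resize(c['image'][60:260,220:440,::-1],None,fx=3,fy=3))
c=viewer.camera('top'); cv2.imwrite('pics/top4.png',cv2.resize(c['image'][160:320,340:560,::-1],None,fx=3.5,fy=3.5))
```

```text
[ 0.70348689 -0.25784641 -0.29945864] [ 0.53475385 -0.31207314  0.16323017] -0.07009254538439152
-0.09250365351729732
-0.09242853709042903
0.008500795813630035
-0.04204695057504193
```

View pics/side4.png

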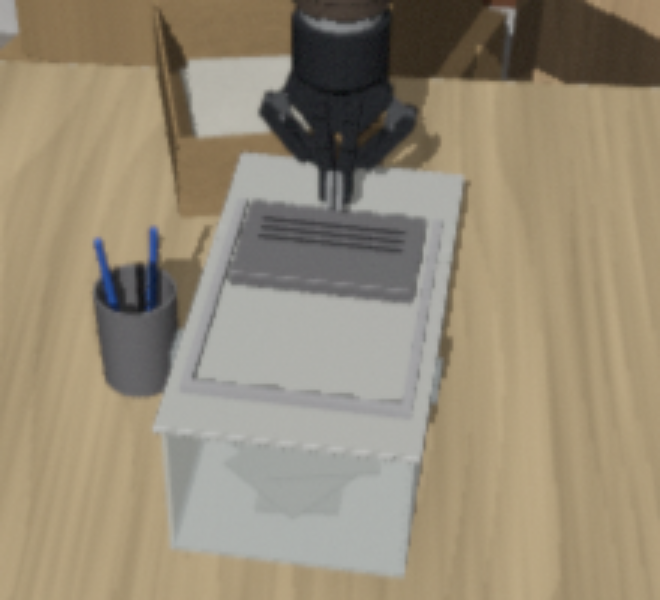

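The shutter hasn't moved: its edge is still at box y ≈ -0.092, while the TCP is at -0.070. I'll compare where the fingertips should project with where they actually appear.

Run:
```python
from workcell import bot, viewer
from h import *
o=bot.get_obs()
for n,x0,y0,s in [('side',220,60,3),('top',340,160,3.5)]:
    c=viewer.camera(n); f=240/np.tan(np.radians(c['fovy']/2))
    for z in (.163,.156,.150,.146,.140):
        p=np.array(c['world_to_cam'])@[o['ee_pos'][0],o['ee_pos'][1],z,1]; u=f*p[0]/p[2]+c['cx'];v=f*p[1]/p[2]+c['cy']
        print(n,z,round(u,1),round(v,1),'crop',round((u-x0)*s),round((v-y0)*s))
    if n=='side': cv2.imwrite('pics/side4b.png',cv2.resize(c['image'][110:160,290:370,::-1],None,fx=10,fy=10,interpolation=cv2.INTER_CUBIC))
```

```text
side 0.163 331.4 131.7 crop 334 215
side 0.156 331.3 134.0 crop 334 222
side 0.15 331.2 136.0 crop 334 228
side 0.146 331.2 137.3 crop 334 232
side 0.14 331.1 139.2 crop 333 238
top 0.163 488.2 235.3 crop 519 263
top 0.156 486.8 236.0 crop 514 266
top 0.15 485.7 236.6 crop 510 268
top 0.146 484.9 237.1 crop 507 270
top 0.14 483.8 237.7 crop 503 272
```

View pics/side4b.png

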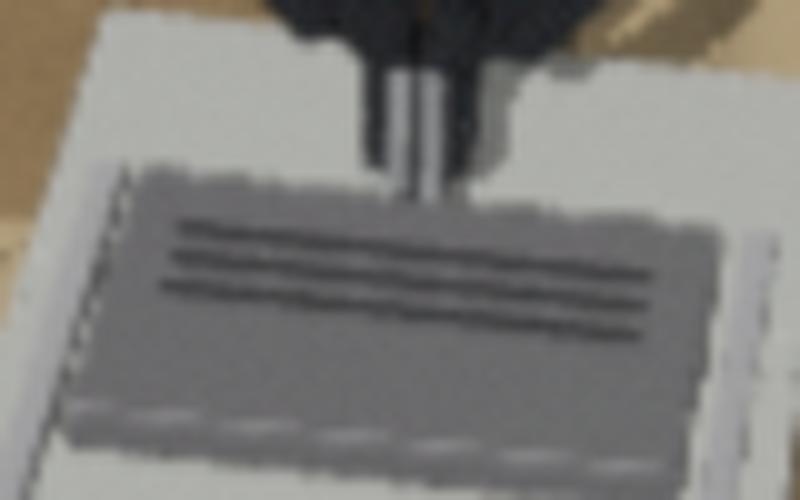

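View pics/top4.png

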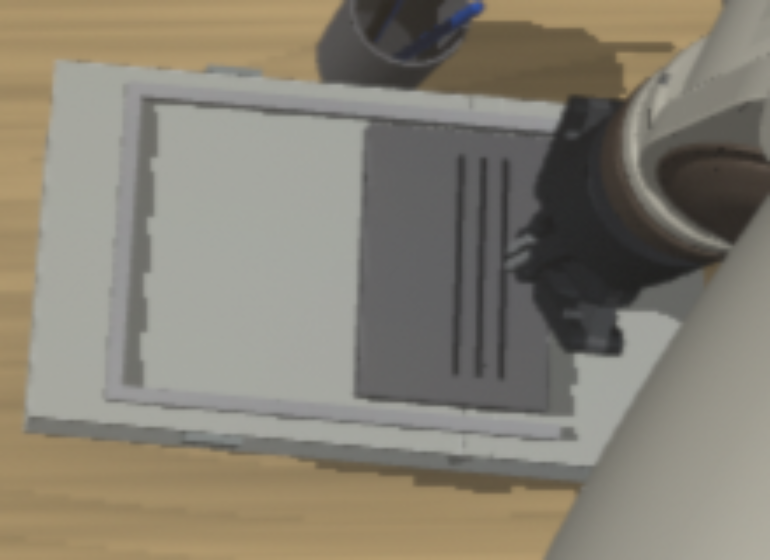

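Run:
```python
from workcell import bot, viewer
from h import *
o=bot.get_obs(); print(o['q'],o['tcp_rot'],o['wrist_force'])
ct=viewer.camera('top');cs=viewer.camera('side')
cv2.imwrite('pics/top4b.png',cv2.resize(ct['image'][210:260,450:530,::-1],None,fx=10,fy=10,interpolation=cv2.INTER_CUBIC))
a,d=ray(ct,485.7,234.9);b,e=ray(cs,331.8,130)
A=np.c_[d,-e]; s=np.linalg.lstsq(A,b-a,rcond=None)[0]; print(a+d*s[0],b+e*s[1])
```

```text
[-3.04098968e+01  1.39584300e+01  1.38689875e+01  8.99705836e+01
 -5.76915545e-04  6.56068911e+01] [-113.842452     89.93997111  150.14076039] [-0.21594775  0.93454991  0.29326113]
[ 0.53307802 -0.3044837   0.17452585] [ 0.53343392 -0.3045439   0.17461832]
```

View pics/top4b.png

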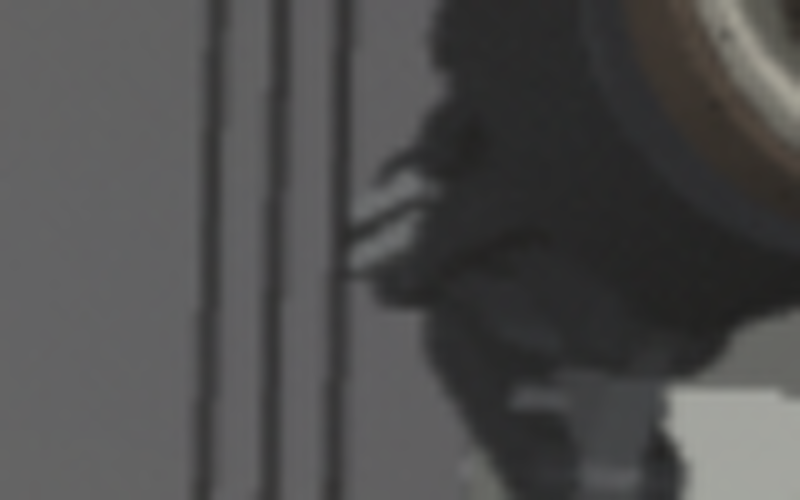

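Run:
```python
from workcell import bot, viewer
from h import *
c=viewer.camera('wrist'); T=np.linalg.inv(np.array(c['tool_from_camera'])); f=240/np.tan(np.radians(c['fovy']/2))
print(np.round(np.array(c['tool_from_camera']),3).tolist())
for x in (-.04,-.02,-.01,0,.01,.017):
  for dz in (-.011,0,.011):
    p=(T@[x,0,dz,1])[:3]; t=np.arctan2(np.hypot(p[0],p[1]),p[2]); h=np.hypot(p[0],p[1]); print(x,dz,np.round([c['cx']+f*t*p[0]/h,c['cy']+f*t*p[1]/h],1))
print(bot.nose_length)
cv2.imwrite('pics/wrist5.png',cv2.resize(c['image'][270:420,240:400,::-1],None,fx=4,fy=4,interpolation=cv2.INTER_CUBIC))
```

```text
[[-0.001, -0.32, 0.948, -0.153], [1.0, -0.001, 0.001, -0.0], [0.0, 0.948, 0.32, -0.083], [0.0, 0.0, 0.0, 1.0]]
-0.04 -0.011 [318.5 328.7]
-0.04 0 [318.4 353.3]
-0.04 0.011 [318.4 375.8]
-0.02 -0.011 [318.3 302.3]
-0.02 0 [318.3 325.3]
-0.02 0.011 [318.3 346.6]
-0.01 -0.011 [318.3 291.3]
-0.01 0 [318.2 313.4]
-0.01 0.011 [318.2 334.1]
0 -0.011 [318.2 281.4]
0 0 [318.2 302.7]
0 0.011 [318.2 322.8]
0.01 -0.011 [318.1 272.6]
0.01 0 [318.1 293. ]
0.01 0.011 [318.1 312.4]
0.017 -0.011 [318.1 266.9]
0.017 0 [318.1 286.8]
0.017 0.011 [318.1 305.8]
0.017
```

View pics/wrist5.png

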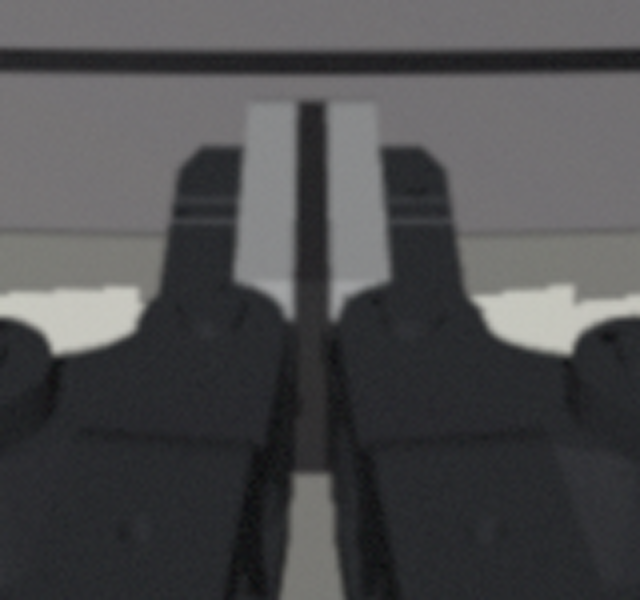

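Three checks show the visible fingertips end about 12–13 mm behind the reported TCP, not 17 mm ahead of it:
- The wrist view fits pads ending at tool x ≈ -0.013.
- Triangulating the tips from the top and side views gives z ≈ 0.174, with the TCP at 0.163.
- The fingers passed over the shutter without touching it.

I'll back off and lower behind the edge using the measured tip.

>>> {"op": "jog_arm", "data": {"deltas": [{"x": -2,"y": -16,"z": 2,"twist": 0,"fingers": 0},{"x": -4,"y": -36,"z": 2,"twist": 0,"fingers": 0},{"x": -6,"y": -56,"z": 2,"twist": 0,"fingers": 0},{"x": -7,"y": -65,"z": 0,"twist": 0,"fingers": 0},{"x": -7,"y": -65,"z": -5,"twist": 0,"fingers": 0},{"x": -7,"y": -65,"z": -10,"twist": 0,"fingers": 0},{"x": -7,"y": -65,"z": -13,"twist": 0,"fingers": 0},{"x": -7,"y": -65,"z": -13,"twist": 0,"fingers": 0}]}}

```text
time: 11.4
ee_pos: [0.5273, -0.378, 0.1494]
tcp_rot: [-120.0, 89.9, 144.0]
wrist_force: [-0.6, -0.3, 0.5]
opening: -0.0
```

Run:
```python
from workcell import bot, viewer
from h import *
o=bot.get_obs(); print(o['time'],o['ee_pos'],o['wrist_force'],o['opening'])
cv2.imwrite('pics/side6.png',cv2.resize(viewer.camera('side')['image'][90:150,290:370,::-1],None,fx=9,fy=9,interpolation=cv2.INTER_CUBIC))
cv2.imwrite('pics/wrist6.png',viewer.camera('wrist')['image'][:,:,::-1])
```

```text
11.4 [ 0.5273485  -0.3779801   0.14939683] [-0.5554741  -0.28100755  0.47752959] -1.1490282454989966e-06
```

View pics/side6.png

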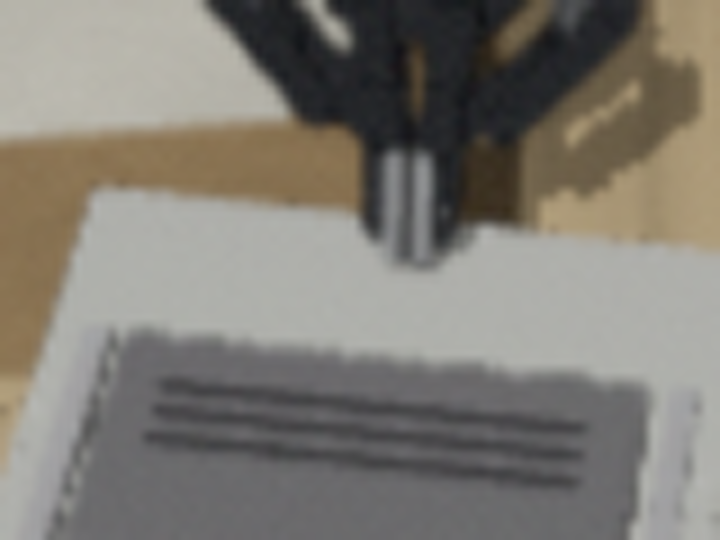

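View pics/wrist6.png

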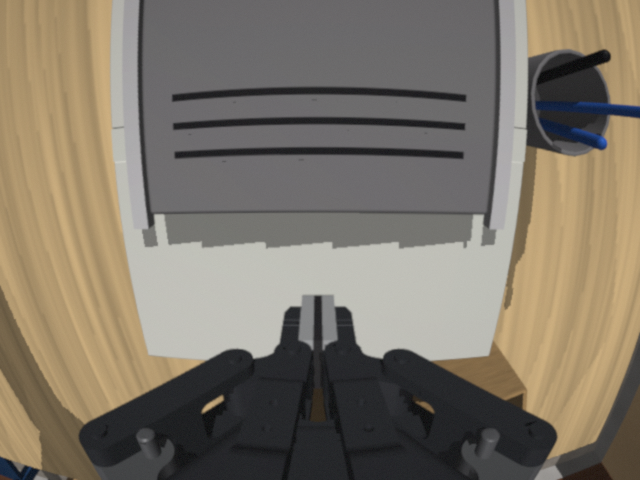

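With the TCP at 0.149 there is still no contact, although the stated nose would already be below the lid. So the tips are confirmed at about TCP + 12 mm in z. That means my first pointing held the fingertips about 6 cm above the page, not 3 cm. The shutter is still unmoved and there is time left, so I'll repeat the pointing at the right height and then open the shutter.

>>> {"op": "jog_arm", "data": {"deltas": [{"x": 0,"y": 0,"z": 30,"twist": 0,"fingers": 0},{"x": 0,"y": 0,"z": 65,"twist": 0,"fingers": 0},{"x": 0,"y": 10,"z": 95,"twist": 0,"fingers": 0},{"x": 0,"y": 35,"z": 105,"twist": 0,"fingers": 0},{"x": -1,"y": 70,"z": 105,"twist": 0,"fingers": 0},{"x": -2,"y": 110,"z": 105,"twist": 0,"fingers": 0},{"x": -4,"y": 150,"z": 105,"twist": 0,"fingers": 0},{"x": -6,"y": 190,"z": 105,"twist": 0,"fingers": 0},{"x": -8,"y": 230,"z": 105,"twist": 0,"fingers": 0},{"x": -10,"y": 270,"z": 105,"twist": 0,"fingers": 0}]}}

```text
time: 12.5
ee_pos: [0.5172, -0.1064, 0.2558]
tcp_rot: [149.4, 90.0, 53.4]
wrist_force: [1.0, 0.3, 0.2]
opening: -0.0
```

>>> {"op": "jog_arm", "data": {"deltas": [{"x": 0,"y": 40,"z": 0,"twist": 0,"fingers": 0},{"x": 0,"y": 80,"z": 0,"twist": 0,"fingers": 0},{"x": -1,"y": 120,"z": 0,"twist": 0,"fingers": 0},{"x": -2,"y": 160,"z": 0,"twist": 0,"fingers": 0},{"x": -2,"y": 200,"z": 0,"twist": 0,"fingers": 0},{"x": -2,"y": 240,"z": 0,"twist": 0,"fingers": 0},{"x": -3,"y": 280,"z": 0,"twist": 0,"fingers": 0},{"x": -4,"y": 320,"z": 0,"twist": 0,"fingers": 0},{"x": -4,"y": 360,"z": 0,"twist": 0,"fingers": 0},{"x": -5,"y": 395,"z": 0,"twist": 0,"fingers": 0}]}}

```text
time: 13.5
ee_pos: [0.5117, 0.2909, 0.2562]
tcp_rot: [137.9, 89.9, 42.0]
wrist_force: [0.8, -1.4, 0.1]
opening: 0.0
```

>>> {"op": "jog_arm", "data": {"deltas": [{"x": 0,"y": 30,"z": -10,"twist": 0,"fingers": 0},{"x": 0,"y": 45,"z": -35,"twist": 0,"fingers": 0},{"x": 0,"y": 48,"z": -65,"twist": 0,"fingers": 0},{"x": 0,"y": 48,"z": -95,"twist": 0,"fingers": 0},{"x": 0,"y": 48,"z": -125,"twist": 0,"fingers": 0},{"x": 0,"y": 48,"z": -155,"twist": 0,"fingers": 0},{"x": 0,"y": 48,"z": -180,"twist": 0,"fingers": 0},{"x": 0,"y": 48,"z": -196,"twist": 0,"fingers": 0},{"x": 0,"y": 48,"z": -196,"twist": 0,"fingers": 0}]}}

```text
time: 14.4
ee_pos: [0.5103, 0.3383, 0.058]
tcp_rot: [-56.8, 89.9, -152.6]
wrist_force: [-0.8, -0.8, -0.5]
opening: 0.0002
```

Run:
```python
from workcell import bot, viewer
from h import *
o=bot.get_obs(); print(o['time'],o['ee_pos'],o['wrist_force'])
cv2.imwrite('pics/side7.png',cv2.resize(viewer.camera('side')['image'][320:460,240:440,::-1],None,fx=4,fy=4,interpolation=cv2.INTER_CUBIC))
```

```text
14.4 [0.51033486 0.33831616 0.05797566] [-0.81781991 -0.76623619 -0.4712773 ]
```

View pics/side7.png

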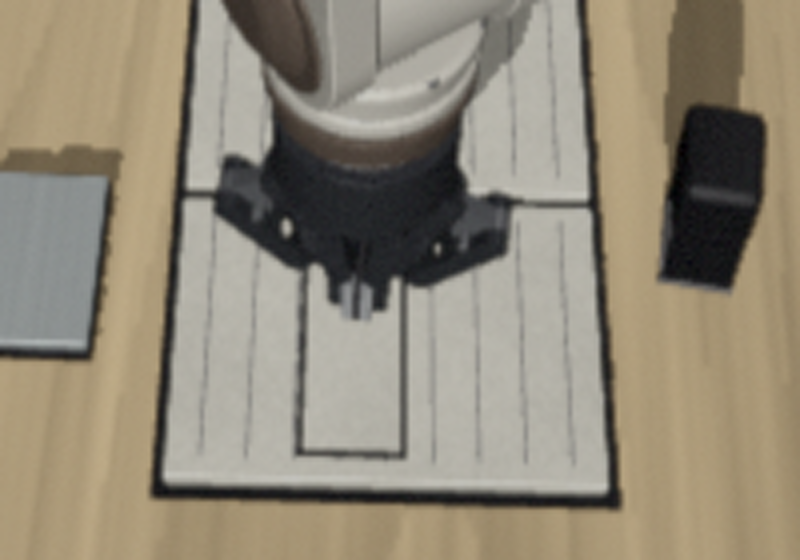

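The tips are seen well above the page (about (329,399) in the full image). The stamp and ink pad are clear. Lowering 18 mm and holding.

>>> {"op": "jog_arm", "data": {"deltas": [{"x": 2,"y": 0,"z": -8,"twist": 0,"fingers": 0},{"x": 2,"y": 0,"z": -14,"twist": 0,"fingers": 0},{"x": 2,"y": 0,"z": -18,"twist": 0,"fingers": 0},{"x": 2,"y": 0,"z": -18,"twist": 0,"fingers": 0},{"x": 2,"y": 0,"z": -18,"twist": 0,"fingers": 0},{"x": 2,"y": 0,"z": -18,"twist": 0,"fingers": 0},{"x": 2,"y": 0,"z": -18,"twist": 0,"fingers": 0},{"x": 2,"y": 0,"z": -18,"twist": 0,"fingers": 0},{"x": 2,"y": 0,"z": -18,"twist": 0,"fingers": 0},{"x": 2,"y": 0,"z": -18,"twist": 0,"fingers": 0}]}}

```text
time: 15.45
ee_pos: [0.5131, 0.3387, 0.0418]
tcp_rot: [-128.1, 90.0, 136.0]
wrist_force: [0.8, 0.6, 0.6]
opening: 0.0002
```

>>> {"op": "jog_arm", "data": {"deltas": [{"x": 0,"y": 0,"z": 0,"twist": 0,"fingers": 0},{"x": 0,"y": 0,"z": 0,"twist": 0,"fingers": 0},{"x": 0,"y": 0,"z": 0,"twist": 0,"fingers": 0},{"x": 0,"y": 0,"z": 0,"twist": 0,"fingers": 0},{"x": 0,"y": 0,"z": 0,"twist": 0,"fingers": 0},{"x": 0,"y": 0,"z": 0,"twist": 0,"fingers": 0},{"x": 0,"y": 0,"z": 0,"twist": 0,"fingers": 0},{"x": 0,"y": 0,"z": 0,"twist": 0,"fingers": 0},{"x": 0,"y": 0,"z": 0,"twist": 0,"fingers": 0},{"x": 0,"y": 0,"z": 0,"twist": 0,"fingers": 0}]}}

```text
time: 16.45
ee_pos: [0.5131, 0.3388, 0.0418]
tcp_rot: [-151.8, 90.0, 112.3]
wrist_force: [0.9, 0.5, 0.3]
opening: 0.0004
```

>>> {"op": "jog_arm", "data": {"deltas": [{"x": 0,"y": 0,"z": 0,"twist": 0,"fingers": 0},{"x": 0,"y": 0,"z": 0,"twist": 0,"fingers": 0},{"x": 0,"y": 0,"z": 0,"twist": 0,"fingers": 0},{"x": 0,"y": 0,"z": 20,"twist": 0,"fingers": 0},{"x": 0,"y": 0,"z": 50,"twist": 0,"fingers": 0},{"x": 0,"y": 0,"z": 85,"twist": 0,"fingers": 0},{"x": 0,"y": 0,"z": 120,"twist": 0,"fingers": 0},{"x": 0,"y": 0,"z": 155,"twist": 0,"fingers": 0},{"x": 0,"y": -5,"z": 190,"twist": 0,"fingers": 0},{"x": 0,"y": -25,"z": 205,"twist": 0,"fingers": 0}]}}

```text
time: 17.45
ee_pos: [0.5134, 0.3147, 0.25]
tcp_rot: [134.6, 89.8, 38.8]
wrist_force: [1.2, 0.8, 0.1]
opening: 0.0
```

>>> {"op": "jog_arm", "data": {"deltas": [{"x": 0,"y": -35,"z": 5,"twist": 0,"fingers": 0},{"x": 0,"y": -75,"z": 5,"twist": 0,"fingers": 0},{"x": 0,"y": -115,"z": 5,"twist": 0,"fingers": 0},{"x": 0,"y": -155,"z": 5,"twist": 0,"fingers": 0},{"x": 0,"y": -195,"z": 5,"twist": 0,"fingers": 0},{"x": 0,"y": -235,"z": 5,"twist": 0,"fingers": 0},{"x": 0,"y": -275,"z": 5,"twist": 0,"fingers": 0},{"x": 0,"y": -315,"z": 5,"twist": 0,"fingers": 0},{"x": 0,"y": -355,"z": 5,"twist": 0,"fingers": 0},{"x": 0,"y": -395,"z": 5,"twist": 0,"fingers": 0}]}}

```text
time: 18.45
ee_pos: [0.5125, -0.0825, 0.2544]
tcp_rot: [139.5, 89.8, 43.7]
wrist_force: [0.2, 0.2, 0.5]
opening: -0.0003
```

>>> {"op": "jog_arm", "data": {"deltas": [{"x": 2,"y": -40,"z": 0,"twist": 0,"fingers": 0},{"x": 4,"y": -80,"z": 0,"twist": 0,"fingers": 0},{"x": 6,"y": -120,"z": 0,"twist": 0,"fingers": 0},{"x": 8,"y": -160,"z": 0,"twist": 0,"fingers": 0},{"x": 10,"y": -200,"z": 0,"twist": 0,"fingers": 0},{"x": 12,"y": -240,"z": 0,"twist": 0,"fingers": 0},{"x": 14,"y": -275,"z": 0,"twist": 0,"fingers": 0},{"x": 15,"y": -297,"z": 0,"twist": 0,"fingers": 0},{"x": 15,"y": -297,"z": -20,"twist": 0,"fingers": 0},{"x": 15,"y": -297,"z": -50,"twist": 0,"fingers": 0}]}}

```text
time: 19.45
ee_pos: [0.527, -0.3814, 0.2043]
tcp_rot: [111.7, 89.8, 15.8]
wrist_force: [1.3, -0.6, -0.0]
opening: 0.0003
```

>>> {"op": "jog_arm", "data": {"deltas": [{"x": 0,"y": 0,"z": -20,"twist": 0,"fingers": 0},{"x": 0,"y": 0,"z": -40,"twist": 0,"fingers": 0},{"x": 0,"y": 0,"z": -50,"twist": 0,"fingers": 0},{"x": 0,"y": 0,"z": -55,"twist": 0,"fingers": 0},{"x": 0,"y": 0,"z": -58,"twist": 0,"fingers": 0},{"x": 0,"y": 0,"z": -58,"twist": 0,"fingers": 0}]}}

```text
time: 20.05
ee_pos: [0.5271, -0.3815, 0.1468]
tcp_rot: [105.6, 89.7, 9.7]
wrist_force: [0.2, -0.1, -0.8]
opening: -0.0
```

>>> {"op": "jog_arm", "data": {"deltas": [{"x": 0,"y": 1,"z": -4,"twist": 0,"fingers": 0},{"x": 0,"y": 1,"z": -8,"twist": 0,"fingers": 0},{"x": 0,"y": 1,"z": -10,"twist": 0,"fingers": 0},{"x": 0,"y": 1,"z": -10,"twist": 0,"fingers": 0}]}}

```text
time: 20.45
ee_pos: [0.527, -0.3804, 0.1364]
tcp_rot: [111.8, 89.8, 15.9]
wrist_force: [0.2, 1.0, -0.8]
opening: 0.0002
```

>>> {"op": "jog_arm", "data": {"deltas": [{"x": 1,"y": 10,"z": 0,"twist": 0,"fingers": 0},{"x": 2,"y": 20,"z": 0,"twist": 0,"fingers": 0},{"x": 3,"y": 28,"z": 0,"twist": 0,"fingers": 0},{"x": 4,"y": 36,"z": 0,"twist": 0,"fingers": 0},{"x": 5,"y": 44,"z": 0,"twist": 0,"fingers": 0},{"x": 5,"y": 52,"z": 0,"twist": 0,"fingers": 0},{"x": 6,"y": 60,"z": 0,"twist": 0,"fingers": 0}]}}

```text
time: 21.15
ee_pos: [0.5332, -0.3199, 0.1366]
tcp_rot: [102.1, 89.7, 6.2]
wrist_force: [0.8, -2.7, 1.2]
opening: -0.0002
```

Run:
```python
from workcell import bot, viewer
from h import *
o=bot.get_obs(); print(o['time'],o['ee_pos'],o['wrist_force'])
cv2.imwrite('pics/wrist8.png',viewer.camera('wrist')['image'][:,:,::-1])
```

```text
21.15 [ 0.53320696 -0.31992525  0.13660241] [ 0.76451566 -2.67172836  1.15795589]
```

View pics/wrist8.png

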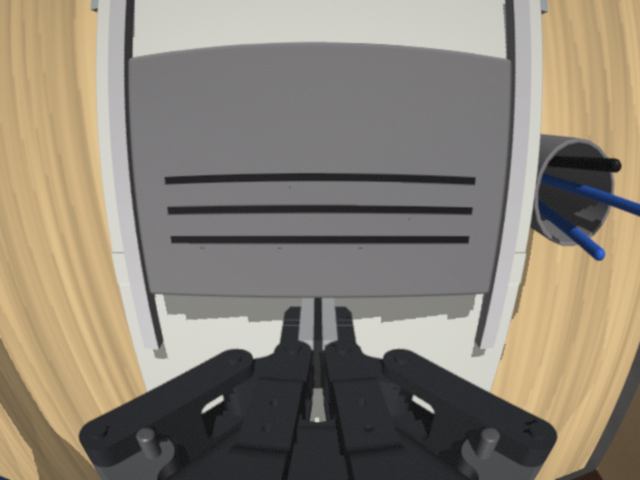

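The wrist view shows the fingertips pressing against the shutter edge (row ~295). The force is -2.7 N in y and the shutter is moving. Keeping on.

>>> {"op": "jog_arm", "data": {"deltas": [{"x": 1,"y": 7,"z": 0,"twist": 0,"fingers": 0},{"x": 2,"y": 14,"z": 0,"twist": 0,"fingers": 0},{"x": 2,"y": 21,"z": 0,"twist": 0,"fingers": 0},{"x": 3,"y": 28,"z": 0,"twist": 0,"fingers": 0},{"x": 4,"y": 35,"z": 0,"twist": 0,"fingers": 0},{"x": 4,"y": 42,"z": 0,"twist": 0,"fingers": 0},{"x": 5,"y": 49,"z": 0,"twist": 0,"fingers": 0},{"x": 6,"y": 56,"z": 0,"twist": 0,"fingers": 0},{"x": 7,"y": 63,"z": 0,"twist": 0,"fingers": 0},{"x": 7,"y": 67,"z": 0,"twist": 0,"fingers": 0}]}}

```text
time: 22.2
ee_pos: [0.5405, -0.2511, 0.1366]
tcp_rot: [114.3, 89.7, 18.5]
wrist_force: [1.1, -2.1, -0.6]
opening: -0.0002
```

>>> {"op": "jog_arm", "data": {"deltas": [{"x": 0,"y": 3,"z": 0,"twist": 0,"fingers": 0},{"x": 1,"y": 6,"z": 0,"twist": 0,"fingers": 0},{"x": 1,"y": 6,"z": 0,"twist": 0,"fingers": 0}]}}

```text
time: 22.5
ee_pos: [0.5415, -0.2445, 0.1366]
tcp_rot: [120.6, 89.7, 24.7]
wrist_force: [-0.1, -0.2, -0.0]
opening: 0.0003
```

Run:
```python
from workcell import bot, viewer
from h import *
o=bot.get_obs(); print(o['time'],o['ee_pos'],o['wrist_force'])
cv2.imwrite('pics/wrist9.png',viewer.camera('wrist')['image'][:,:,::-1])
```

```text
22.5 [ 0.5415498  -0.24454283  0.1366173 ] [-0.10935493 -0.23008802 -0.01776125]
```

View pics/wrist9.png

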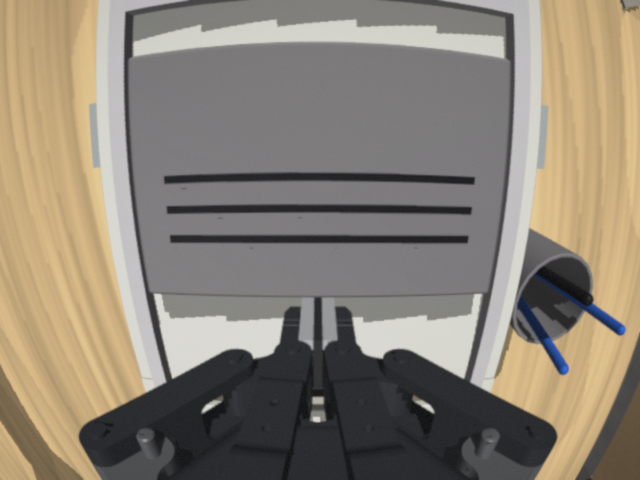

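Run:
```python
from workcell import bot, viewer
from h import *
o=bot.get_obs(); c=viewer.camera('wrist')
ey=np.array([.1063,.9943]);C=np.array([.5415,-.2423])
for u,v,z in [(200,294,.155),(440,294,.155),(320,43,.155),(320,210,.155)]: print((wplane(c,o,u,v,z)[:2]-C)@ey)
```

```text
0.01059875455235442
0.010696336033549598
0.10807904470273748
0.04644558444088964
```

The edge is now at box y ≈ +0.0106, so the joint is at about 0.12. I'll press a little more to confirm the stop.

>>> {"op": "jog_arm", "data": {"deltas": [{"x": 0,"y": 2,"z": 0,"twist": 0,"fingers": 0},{"x": 0,"y": 3,"z": 0,"twist": 0,"fingers": 0},{"x": 0,"y": 4,"z": 0,"twist": 0,"fingers": 0}]}}

```text
time: 22.9
ee_pos: [0.5418, -0.241, 0.1367]
tcp_rot: [114.4, 89.7, 18.5]
wrist_force: [0.6, -2.9, -0.9]
opening: -0.0001
```

>>> {"op": "jog_arm", "data": {"deltas": [{"x": 0,"y": 1,"z": 0,"twist": 0,"fingers": 0},{"x": 0,"y": 2,"z": 0,"twist": 0,"fingers": 0},{"x": 0,"y": 3,"z": 0,"twist": 0,"fingers": 0},{"x": 0,"y": 3,"z": 0,"twist": 0,"fingers": 0}]}}

```text
time: 23.3
ee_pos: [0.5418, -0.2378, 0.1367]
tcp_rot: [114.8, 89.7, 19.0]
wrist_force: [1.0, -1.2, -0.3]
opening: 0.0
```

>>> {"op": "jog_arm", "data": {"deltas": [{"x": 0,"y": 1,"z": 0,"twist": 0,"fingers": 0},{"x": 0,"y": 2,"z": 0,"twist": 0,"fingers": 0},{"x": 0,"y": 3,"z": 0,"twist": 0,"fingers": 0}]}}

```text
time: 23.6
ee_pos: [0.5418, -0.2348, 0.1368]
tcp_rot: [113.8, 89.7, 18.0]
wrist_force: [1.7, -2.7, -0.3]
opening: 0.0001
```

Run:
```python
from workcell import bot, viewer
from h import *
o=bot.get_obs(); c=viewer.camera('wrist'); print(o['wrist_force'],o['ee_pos'])
cv2.imwrite('pics/wrist10.png',c['image'][:,:,::-1])
cv2.imwrite('pics/side10.png',cv2.resize(viewer.camera('side')['image'][100:240,240:400,::-1],None,fx=4,fy=4,interpolation=cv2.INTER_CUBIC))
```

```text
[ 1.73579233 -2.67877939 -0.33380628] [ 0.54184499 -0.23477082  0.13680151]
```

View pics/side10.png

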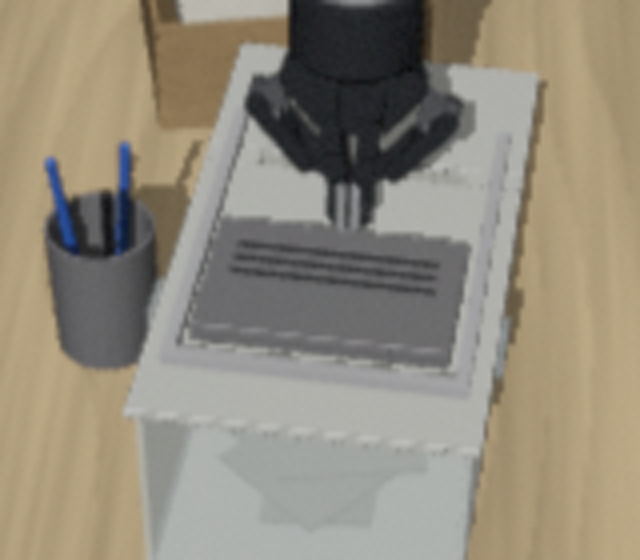

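View pics/wrist10.png

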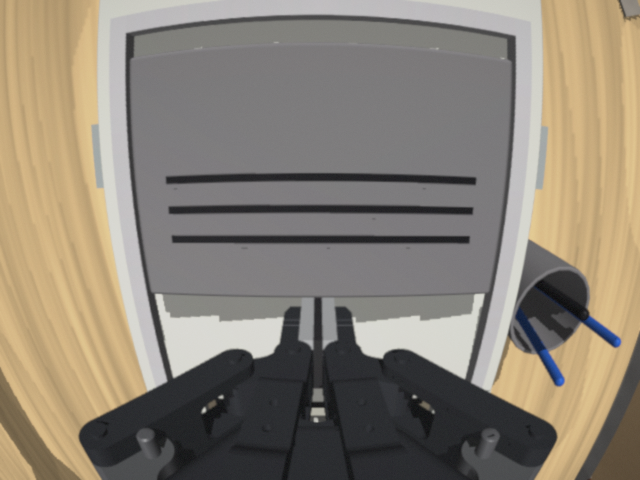

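The shutter is still sliding. A strip remains before the stop bar, so the real stop is further on. I'll continue until the force rises.

>>> {"op": "jog_arm", "data": {"deltas": [{"x": 0,"y": 3,"z": 0,"twist": 0,"fingers": 0},{"x": 1,"y": 5,"z": 0,"twist": 0,"fingers": 0},{"x": 1,"y": 7,"z": 0,"twist": 0,"fingers": 0}]}}

```text
time: 24.0
ee_pos: [0.5418, -0.2338, 0.137]
tcp_rot: [23.1, 89.3, -72.9]
wrist_force: [-4.2, -41.6, -3.9]
opening: 0.0003
```

>>> {"op": "jog_arm", "data": {"deltas": [{"x": 0,"y": 1,"z": 0,"twist": 0,"fingers": 0},{"x": 0,"y": 2,"z": 0,"twist": 0,"fingers": 0},{"x": 0,"y": 3,"z": 0,"twist": 0,"fingers": 0}]}}

```text
time: 24.3
ee_pos: [0.5413, -0.2342, 0.1371]
tcp_rot: [13.7, 89.0, -82.5]
wrist_force: [-1.9, -24.9, -2.0]
opening: -0.0001
```

The stop is reached: about 40 N built up with no further motion. Backing off, rising and moving over the slot.

>>> {"op": "jog_arm", "data": {"deltas": [{"x": -1,"y": -8,"z": 0,"twist": 0,"fingers": 0},{"x": -2,"y": -20,"z": 0,"twist": 0,"fingers": 0},{"x": -3,"y": -30,"z": 10,"twist": 0,"fingers": 0},{"x": -4,"y": -42,"z": 24,"twist": 0,"fingers": 0},{"x": -5,"y": -55,"z": 36,"twist": 0,"fingers": 0},{"x": -6,"y": -64,"z": 38,"twist": 0,"fingers": 0},{"x": -6,"y": -68,"z": 38,"twist": 0,"fingers": 0},{"x": -6,"y": -68,"z": 38,"twist": 0,"fingers": 0},{"x": -6,"y": -68,"z": 38,"twist": 0,"fingers": 0}]}}

```text
time: 25.2
ee_pos: [0.5351, -0.3018, 0.1744]
tcp_rot: [10.8, 89.0, -85.4]
wrist_force: [-0.1, -0.5, -0.1]
opening: 0.0001
```

Run:
```python
from workcell import bot, viewer
from h import *
o=bot.get_obs(); c=viewer.camera('wrist'); print(o['time'],o['wrist_force'],o['ee_pos'],o['tcp_rot'])
cv2.imwrite('pics/wrist11.png',c['image'][:,:,::-1])
cs=viewer.camera('side'); cv2.imwrite('pics/side11.png',cv2.resize(cs['image'][100:240,240:400,::-1],None,fx=5,fy=4,interpolation=cv2.INTER_CUBIC))
ct=viewer.camera('top'); cv2.imwrite('pics/top11.png',cv2.resize(ct['image'][160:320,340:560,::-1],None,fx=3.5,fy=3.5))
```

```text
25.2 [-0.05946001 -0.52528582 -0.1297891 ] [ 0.5350711  -0.30184981  0.17438052] [ 10.80556247  89.03193458 -85.4045389 ]
```

View pics/side11.png

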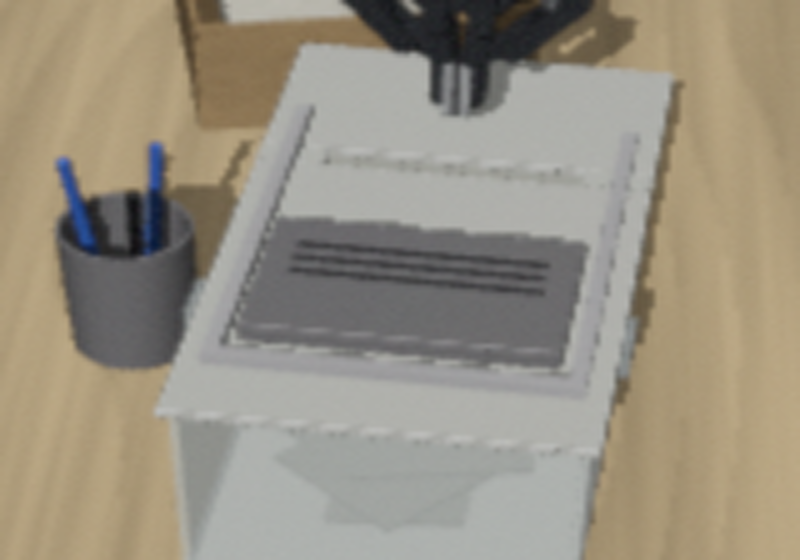

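View pics/wrist11.png

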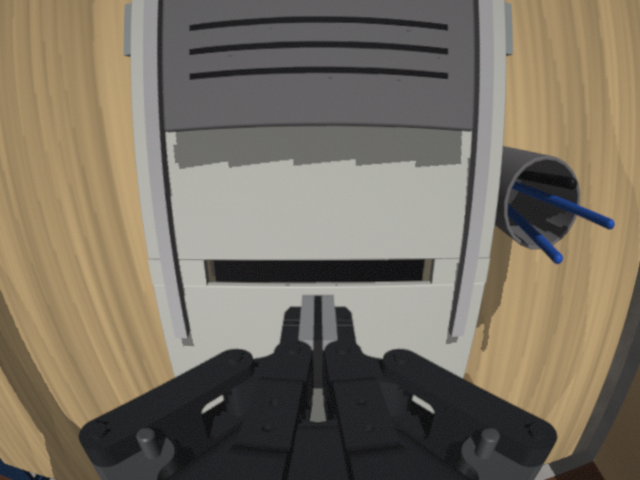

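View pics/top11.png

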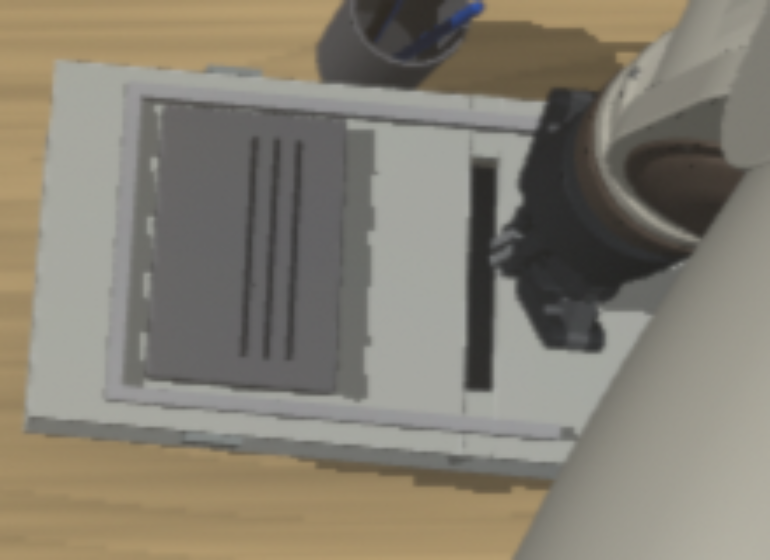

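The slot is fully uncovered: (206–433, 260–283) in the wrist view, and a dark strip at crop (481,275) in the top view. I'll measure its centre, the shutter position and the tip height.

Run:
```python
from workcell import bot, viewer
from h import *
o=bot.get_obs(); c=viewer.camera('wrist')
ey=np.array([.1063,.9943]);C=np.array([.5415,-.2423])
print('slot wrist',np.mean([wplane(c,o,u,v,.14) for u,v in [(206,260),(433,260),(206,283),(433,283)]],axis=0))
print('edge',[(wplane(c,o,u,v,.155)[:2]-C)@ey for u,v in [(200,129),(440,129)]])
ct=viewer.camera('top');cs=viewer.camera('side')
print('slot top',np.mean([plane(ct,340+u/3.5,160+v/3.5,.14) for u,v in [(472,158),(497,160),(491,390),(466,388)]],axis=0))
print('slot side',np.mean([plane(cs,240+u/5,100+v/4,.14) for u,v in [(325,155),(590,178)]],axis=0))
a,d=ray(ct,340+494/3.5,160+258/3.5);b,e=ray(cs,240+458/5,100+112/4)
s=np.linalg.lstsq(np.c_[d,-e],b-a,rcond=None)[0]; print('tip',a+d*s[0],b+e*s[1], o['ee_pos'])
```

```text
slot wrist [ 0.53629593 -0.30239961  0.14      ]
edge [np.float64(0.019666874301097138), np.float64(0.019602363381856648)]
slot top [ 0.5344218  -0.30162724  0.14      ]
slot side [ 0.53353332 -0.30356655  0.14      ]
tip [ 0.53234028 -0.29065071  0.18999625] [ 0.53380298 -0.29089574  0.19037719] [ 0.53522747 -0.30169444  0.174782  ]
```

The shutter travelled about 112 mm onto its hard stop. The slot centre is at (0.535, -0.302) in all three views, directly under the tool. The tips are about 4.5 cm above the lid. I can't go much lower, because the grasp point must stay over 30 mm even by the nominal tool frame (now 37 mm). I'll lower 2 mm and hold.

>>> {"op": "jog_arm", "data": {"deltas": [{"x": 0,"y": 0,"z": -2,"twist": 0,"fingers": 0},{"x": 0,"y": 0,"z": -2,"twist": 0,"fingers": 0},{"x": 0,"y": 0,"z": -2,"twist": 0,"fingers": 0},{"x": 0,"y": 0,"z": -2,"twist": 0,"fingers": 0},{"x": 0,"y": 0,"z": -2,"twist": 0,"fingers": 0},{"x": 0,"y": 0,"z": -2,"twist": 0,"fingers": 0},{"x": 0,"y": 0,"z": -2,"twist": 0,"fingers": 0},{"x": 0,"y": 0,"z": -2,"twist": 0,"fingers": 0},{"x": 0,"y": 0,"z": -2,"twist": 0,"fingers": 0},{"x": 0,"y": 0,"z": -2,"twist": 0,"fingers": 0}]}}

```text
time: 26.5
ee_pos: [0.5353, -0.3019, 0.173]
tcp_rot: [13.2, 89.0, -82.9]
wrist_force: [-0.2, 0.1, -0.3]
opening: -0.0
```

>>> {"op": "jog_arm", "data": {"deltas": [{"x": 0,"y": 0,"z": 0,"twist": 0,"fingers": 0},{"x": 0,"y": 0,"z": 0,"twist": 0,"fingers": 0},{"x": 0,"y": 0,"z": 0,"twist": 0,"fingers": 0},{"x": 0,"y": 0,"z": 0,"twist": 0,"fingers": 0},{"x": 0,"y": 0,"z": 0,"twist": 0,"fingers": 0},{"x": 0,"y": 0,"z": 0,"twist": 0,"fingers": 0},{"x": 0,"y": 0,"z": 0,"twist": 0,"fingers": 0},{"x": 0,"y": 0,"z": 0,"twist": 0,"fingers": 0},{"x": 0,"y": 0,"z": 0,"twist": 0,"fingers": 0},{"x": 0,"y": 0,"z": 0,"twist": 0,"fingers": 0}]}}

```text
time: 27.5
ee_pos: [0.5353, -0.3019, 0.1731]
tcp_rot: [13.5, 89.0, -82.7]
wrist_force: [0.5, 0.1, -0.0]
opening: 0.0003
```

>>> {"op": "jog_arm", "data": {"deltas": [{"x": 0,"y": 0,"z": 0,"twist": 0,"fingers": 0},{"x": 0,"y": 0,"z": 0,"twist": 0,"fingers": 0},{"x": 0,"y": 0,"z": 0,"twist": 0,"fingers": 0}]}}

```text
time: 27.8
ee_pos: [0.5353, -0.3019, 0.173]
tcp_rot: [13.2, 89.0, -83.0]
wrist_force: [0.2, 0.4, -1.1]
opening: -0.0001
```

Run:
```python
from workcell import bot, viewer, ticket
o=bot.get_obs(); print(o['time'],o['ee_pos'],o['wrist_force'])
ticket.job_done(); print(bot.get_obs()['ee_pos'])
```

```text
27.8 [ 0.53528764 -0.3018877   0.17303155] [ 0.24347107  0.39673293 -1.13204568]
the job is handed in; nothing more can be done
the job is handed in; nothing more can be done
```

I pointed at the signing frame, pushed the shutter open to its stop, and handed the job in at 27.8 s while still pointing at the uncovered slot. No verdict is reported.

**Last checks**
- **Slot:** all three cameras put its middle within 2 mm of the tool, at about (0.535, -0.302). The wrist force there was only noise (about 1 N or less).
- **Shutter:** it moved about 112 mm in the images and then hit a hard stop, so I take it as fully open. From the start position I first worked out, it would have stopped about 10 mm sooner, so I kept pushing until the force rose.
- **Other objects:** I saw no contact with the register, stamp, ink pad or pen cup. I did not re-measure where the three loose objects stand at the end.

**What disagreed or went wrong**
- **Fingertip position:** the images put the tips 12–15 mm behind the reported TCP, not 17 mm ahead as stated. My first push passed over the shutter without moving it.
- **Signing frame:** for the same reason, my first pointing there was about 6 cm up. I repeated it at about 4 cm for two seconds, before opening the shutter.
- **Final height:** the tips ended about 4.5 cm above the lid instead of 3 cm. Going lower would have risked the 30 mm minimum if the stated tool frame is the one judged.
- **Push force:** pressing on the stop briefly reached about 42 N at the wrist, at the fingertips. That is under the 120 N wrist limit. It is above the 40 N limit for the arm or gripper body, which I take not to cover fingertip contact.

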